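# Trace a scallop shell's edge with a digitising probe

### The job

Take the digitising probe out of its dock, bring its stylus against the outer edge of the scallop shell at the red dot, and trace the edge of the fan round to the blue dot, keeping the stylus lightly touching the edge the whole way and never pressing hard, because the shell chips. Then put the probe back in its dock, upright and fully home, and leave everything else on the bench where it is.

Things in the scene. Friction and masses are not known exactly. Their poses are not given: they have to be found in the camera images.
- probe_centre (a point): Middle of the digitising probe, on its axis, 61 mm above its tip: a black square handle, 24 x 24 mm and 62 mm tall, to be gripped across its flats; the handle's middle is 26 mm above this point. Under the handle are a round aluminium flange and a thin steel stylus pointing down. It starts upright in the dock; z points up along it, x and y are square to the handle's flats
- stylus (a point): Point on the probe's axis 15 mm above its tip, half-way along the bare steel stylus, a plain round rod 6 mm in diameter and 32 mm long that does the touching (any height on it will do)
- probe: The whole probe, 122 mm long, 0.1 to 0.17 kg; origin at the tip of its stylus, z up along it. From the tip up: bare steel stylus 32 mm, cone 8 mm, collar 14 mm wide 12 mm long, flange 34 mm wide 4 mm thick (its underside 52 mm above the tip), then the handle and a small cap
- shell: Scallop shell fixed convex side up on a heavy steel pedestal (foot 80 mm wide, 8 mm tall); it does not move or yield. Origin on the table under its middle; x points from the hinge to the middle of the fan, z up. The dome is 45 mm above the table at its highest. The fan's edge is a rounded lip 5 mm thick, centred 27.5 mm above the table. It chips if the probe presses it with over 10 N
- red_dot (a point): Start of the trace: point on the outermost surface of the shell's edge beside the round red sticker (12 mm), 27.5 mm above the table, about 70 degrees clockwise (seen from above) of the shell's x axis. From here the edge runs over +x to the blue dot at 54 to 62 mm from the shell's origin, wavy as it grew, with bulges and hollows that are not described
- blue_dot (a point): End of the trace: point on the outermost surface of the shell's edge beside the round blue sticker (12 mm), 27.5 mm above the table, about 70 degrees anticlockwise of the shell's x axis; about 150 mm along the edge from the red dot
- dock: The probe's dock, a fixed grey block 76 x 76 mm and 60 mm tall with a round upright hole of 19 mm through its middle (2 mm chamfer at the mouth); origin at the centre of its underside, z up. When home, the probe's flange lies flat on the block's top, its collar in the hole and its tip 8 mm above the table
- dock_mouth (a point): Centre of the dock's hole at the block's top face, 60 mm above the table
- bottle: Glass bottle with red cap, 70 mm wide, 150 mm tall; bystander, origin under its centre
- dish: Closed petri dish, 92 mm wide, 16 mm tall; bystander, origin under its centre
- forceps: Steel forceps lying flat, 140 mm long along x, 9 mm thick; bystander, origin under the middle
- jar: Amber jar with white lid, 56 mm wide, 70 mm tall; bystander, origin under its centre
- tin: Small round tin with a blue dot, 54 mm wide, 20 mm tall; bystander, origin under its centre
- caliper: Digital caliper lying flat, 225 mm long along y, 14 mm thick; bystander, origin under the middle of its beam

How it is judged:
On the way, in this order (a step that is already met when the one before it is completed fails the run):
1. the stylus touches the shell's edge at the red dot (within 9 mm of it) (horizontal distance between stylus and red_dot below 0.009 m and z of stylus in the frame of shell below 0.045 m and contact force between probe and shell above 0.3 N).
2. the stylus is touching the edge as it passes 1/9 of the way from red to blue (y of stylus in the frame of shell between -0.0511 and -0.0452 m and x of stylus in the frame of shell above 0.02 m and z of stylus in the frame of shell below 0.045 m and contact force between probe and shell above 0.3 N).
3. the stylus is touching the edge as it passes 2/9 of the way from red to blue (y of stylus in the frame of shell between -0.0385 and -0.0326 m and x of stylus in the frame of shell above 0.02 m and z of stylus in the frame of shell below 0.045 m and contact force between probe and shell above 0.3 N).
4. the stylus is touching the edge as it passes 3/9 of the way from red to blue (y of stylus in the frame of shell between -0.0259 and -0.0194 m and x of stylus in the frame of shell above 0.02 m and z of stylus in the frame of shell below 0.045 m and contact force between probe and shell above 0.3 N).
5. the stylus is touching the edge as it passes 4/9 of the way from red to blue (y of stylus in the frame of shell between -0.0115 and -0.0037 m and x of stylus in the frame of shell above 0.02 m and z of stylus in the frame of shell below 0.045 m and contact force between probe and shell above 0.3 N).
6. the stylus is touching the edge as it passes 5/9 of the way from red to blue (y of stylus in the frame of shell between 0.0052 and 0.013 m and x of stylus in the frame of shell above 0.02 m and z of stylus in the frame of shell below 0.045 m and contact force between probe and shell above 0.3 N).
7. the stylus is touching the edge as it passes 6/9 of the way from red to blue (y of stylus in the frame of shell between 0.0213 and 0.0282 m and x of stylus in the frame of shell above 0.02 m and z of stylus in the frame of shell below 0.045 m and contact force between probe and shell above 0.3 N).
8. the stylus is touching the edge as it passes 7/9 of the way from red to blue (y of stylus in the frame of shell between 0.0354 and 0.0415 m and x of stylus in the frame of shell above 0.02 m and z of stylus in the frame of shell below 0.045 m and contact force between probe and shell above 0.3 N).
9. the stylus is touching the edge as it passes 8/9 of the way from red to blue (x of stylus in the frame of shell between 0.0327 and 0.0392 m and y of stylus in the frame of shell above 0.02 m and z of stylus in the frame of shell below 0.045 m and contact force between probe and shell above 0.3 N).
10. the stylus touches the shell's edge at the blue dot (within 9 mm of it) (horizontal distance between stylus and blue_dot below 0.009 m and z of stylus in the frame of shell below 0.045 m and contact force between probe and shell above 0.3 N).
At the end, for the whole second after the job is handed in: The edge has been traced from red to blue; the probe stands released and still in its dock, within 6 mm of the hole's axis, its flange down on the block to within 3 mm, tilted by no more than 0.07 rad (horizontal distance between probe_centre and dock_mouth below 0.006 m and z of probe_centre in the frame of dock below 0.072 m and angle between probe's own z axis and vertical below 0.07 rad and linear speed of probe below 0.02 m/s); the robot touches nothing.
It fails at once if the probe is pressed on the shell with more than 10 N (contact force between probe and shell above 10 N).
It fails at once if between the dots the lowered stylus strays far (over 12 mm) from the edge (x of stylus in the frame of shell above 0.035 m and horizontal distance between stylus and shell between 0.078 and 0.1 m and height (world z) of stylus below 0.04 m).
It fails at once if the gripper or arm touches the shell (contact force between any of the fingers, the arm and shell above 0.5 N).
It fails at once if a bystander is moved by more than 20 mm (distance of any of bottle, dish, forceps, jar, tin, caliper from where it was at the start of the episode above 0.02 m).
It also fails if it takes over 69 s, if anything falls off the work surface, if the arm or the gripper's body presses on something with over 40 N, if the wrist force passes 120 N, or if a joint passes its speed limit or range.

### The arm

A 7-joint arm with a two-finger parallel gripper is mounted at the origin on the work surface. World frame = base frame: x ahead of the robot, y to its left, z up, the work surface at z = 0. Lengths are in m, angles in rad, forces in N, time in s.
With the tool pointing down it reaches from about 0.425 to 0.875 m from the base axis. Payload 4.7 kg.
Tool frame: the origin (TCP) lies midway between the tips of the shut fingers; the grasp point (between the pads) lies 19 mm behind it; z points along the fingers, y is the direction in which the jaws open and shut (so a half turn about z gives the same grasp; the last joint's range is limited). The gripper opens to 87 mm and grips with 3 to 60 N. Pads are 19 mm wide; open, the fingers measure 117 mm over their backs; the gripper's body (75 mm by 190 mm) begins 51 mm behind the grasp point.
Start: joints at [-1.316, 0.321, -0.07, 1.45, 0.023, 1.371, -0.057], TCP at [0.155, 0.631, 0.223] pointing down, gripper open.
Joint ranges: [-2.86, 2.86], [-0.3, 2.09], [-1.38, 1.24], [0.06, 2.45], [-1.56, 4.7], [0.09, 2.05], [-2.69, 2.69]. Speed limits (rad/s): [2.57, 2.57, 3.14, 3.14, 3.14, 3.14, 3.14].

### API

Orientations are given as a rotation vector (axis times angle).
In Python, from bench import monitor, eyes, order gives the robot as it stands. The module is installed in compiled form; this text tells all that it offers.
- The arm moves only by the shell command python3 -m pendant 'ROWS' [FORCE]. ROWS is JSON, a list of rows, each a list of 3 entries, a list of its own where there are three numbers: the turn, a rotation vector about the tool's x, y, z in degrees, then the shift along the tool's x, y, z in m, then the gripper command: -1 is fully open, 1 is shut, values between are in proportion. In form: [[[rx, ry, rz], [tx, ty, tz], hand], ...]. A call has 1 to 8 rows; each row shifts and turns the commanded pose from where the row before left it, along the tool's axes as they then stand; what a row does not reach is not made up. A row lasts 1/8 s, in which the tool goes at most 62.5 mm and 10.7 degrees, less where a joint would pass 70% of its speed; a pose out of reach is approached as far as the arm can. A call is refused whole if a number of a shift passes 0.0625 or a number of a turn 10.7, either way. A call with a gripper value outside its range is refused whole. The fingers move at their own pace and stop on an object; FORCE is the grip in N (left out, the last holds). Time passes only in rows, so rows that do not move let the fingers close. It gives the time, the measured TCP pose, the force and the opening at its end, in the units of the state.
- monitor.get_state(): the state, without advancing time (a new reading comes with each control period).
- eyes.get_image(name): name is "scene" or "top"; returns a dict with "color" (384x512x3 uint8, red, green, blue), "range_z" (384x512 float32, m along the optical axis (not along the pixel's ray), 0 where there is no reading), "fx", "fy", "cx", "cy" (pixels), "k1" (the pictures are not rectified: a ray, as slopes to the right and down, at radius r is drawn at 1 + k1 r^2 times it, then the intrinsics apply), "world_to_cam" (4x4, takes a point from world to camera coordinates). Camera axes: x right, y up, looking along -z (the intrinsics and any distortion apply to the point x, -y, -z); pixel columns grow to the right and rows downward; lengths in m; the calibration is good to about 2 mm. A picture is of the moment at which its call begins.
- order.close_job(): hands the job in, once; it reports no verdict.
The state is a dict: "time": time; "joint_positions": joint angles; "qd": joint speeds; "joint_torque": joint torques, N m; "position": TCP position; "tool_rot": TCP orientation; "ft_force": force on the tool from outside, world axes, zero at the start; "torque": the same for the moment, N m; "grip_width": opening from 0.0 (shut) to 1.0 (fully open).
Only numpy, scipy, OpenCV 4.12 (cv2) and the standard library are available. Lean on these libraries where they do the work, as an engineer would, in place of code of your own. Each camera call takes 0.05 s, during which the arm holds its last target.

## Working session

There is one attempt and no reset: what is moved stays moved. The work goes in short steps, Python scripts to look and compute and a shell command to move; the robot and the scene stay as the last step left them, time stands still between calls to the robot, and variables do not carry over. Pictures are saved under pics/ and viewed, and the job is handed in when it is done.

```bash
ls; mkdir -p pics
cat > h.py <<'E'
import numpy as np, cv2
from bench import monitor, eyes, order
from scipy.spatial.transform import Rotation as R
def st():
    s=monitor.get_state(); return s
def grab(n):
    return eyes.get_image(n)
def ray(im,u,v):
    K=np.array([[im['fx'],0,im['cx']],[0,im['fy'],im['cy']],[0,0,1.]])
    xd=np.array([(u-im['cx'])/im['fx'],(v-im['cy'])/im['fy']],float)
    x=xd.copy()
    for _ in range(30): x=xd/(1+im['k1']*(x@x))
    d=np.array([x[0],-x[1],-1.])
    W=np.linalg.inv(np.array(im['world_to_cam']))
    return W[:3,3],W[:3,:3]@d
def onplane(im,u,v,z):
    o,d=ray(im,u,v); t=(z-o[2])/d[2]; return o+t*d
def depthpt(im,u,v):
    o,d=ray(im,u,v); return o+d*im['range_z'][int(round(v)),int(round(u))]
def proj(im,p):
    c=(np.array(im['world_to_cam'])@np.append(p,1))[:3]
    x=np.array([c[0],-c[1]])/-c[2]; x=x*(1+im['k1']*(x@x))
    return x[0]*im['fx']+im['cx'],x[1]*im['fy']+im['cy']
E
python3 - <<'E'
from h import *
s=st(); print(s)
for n in ['scene','top']:
    im=grab(n); cv2.imwrite(f'pics/{n}0.png',cv2.cvtColor(im['color'],cv2.COLOR_RGB2BGR))
    print(n,{k:im[k] for k in ['fx','fy','cx','cy','k1']}, np.linalg.inv(im['world_to_cam']).round(3))
E
```

```text
pics
{'time': 0.0, 'joint_positions': array([-1.31587891,  0.32180653, -0.07005665,  1.45168375,  0.02261237,
        1.37078094, -0.05688704]), 'qd': array([-3.43637436e-05,  1.70365111e-03, -8.02143617e-04,  5.61878213e-04,
       -1.19571381e-03, -6.21367111e-04, -1.45882939e-04]), 'joint_torque': array([ 9.76675947e-04, -4.91312420e+01, -4.03412059e-01, -3.12520838e+01,
       -6.37270161e-02,  4.39820113e-02,  1.73934013e-04]), 'position': array([0.15496099, 0.63069   , 0.2214676 ]), 'tool_rot': array([-3.77318045e-01, -3.11874098e+00,  2.96732639e-03]), 'ft_force': array([-0.30623928, -0.69049093, -0.53944508]), 'torque': array([-0.00510622,  0.02548055,  0.00298713]), 'grip_width': 1.0056789431891715}
scene {'fx': 409.82590472723047, 'fy': 409.82590472723047, 'cx': 255.6113103185227, 'cy': 192.11635304515232, 'k1': 0.051997826873729884} [[ 0.242 -0.574  0.783  1.484]
 [ 0.97   0.162 -0.182 -0.212]
 [-0.022  0.803  0.596  0.776]
 [ 0.     0.     0.     1.   ]]
top {'fx': 438.93435920836305, 'fy': 438.93435920836305, 'cx': 259.7746947652393, 'cy': 184.26833040986344, 'k1': -0.16695124716003437} [[ 0.018  0.989 -0.147  0.402]
 [-1.     0.019  0.003  0.012]
 [ 0.006  0.147  0.989  1.162]
 [ 0.     0.     0.     1.   ]]
```

View pics/scene0.png

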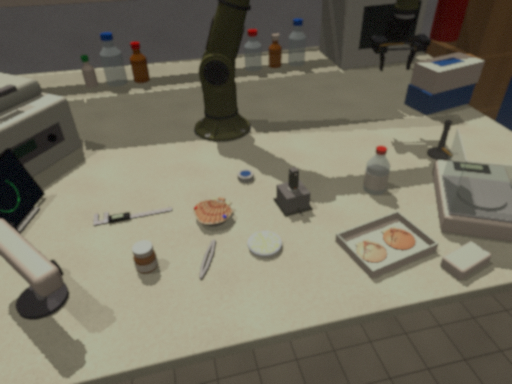

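View pics/top0.png

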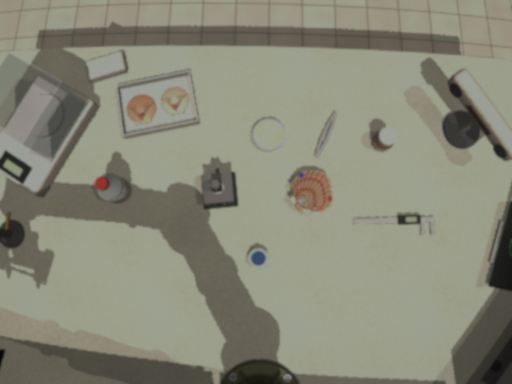

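Run:
```python
from h import *
im=grab('top'); np.savez('top0.npz',**im)
c=cv2.cvtColor(im['color'],cv2.COLOR_RGB2BGR)
cv2.imwrite('pics/tz.png',cv2.resize(c[130:230,190:350],None,fx=5,fy=5,interpolation=cv2.INTER_CUBIC))
im2=grab('scene');c=cv2.cvtColor(im2['color'],cv2.COLOR_RGB2BGR)
cv2.imwrite('pics/sz.png',cv2.resize(c[150:270,180:340],None,fx=5,fy=5,interpolation=cv2.INTER_CUBIC))
for n,u,v in [('probe',216,182),('tin',258,257),('dish',268,133),('bottlecap',101,183),('jar',386,136),('forceps',326,134),('caliper',408,219),('shell',312,190),('table',300,250)]:
    print(n,depthpt(im,u,v).round(3))
```

```text
probe [0.559 0.113 0.131]
tin [0.383 0.01  0.02 ]
dish [ 0.712 -0.011  0.018]
bottlecap [0.549 0.387 0.151]
jar [ 0.698 -0.317  0.072]
forceps [ 0.718 -0.171 -0.   ]
caliper [ 0.487 -0.389  0.016]
shell [ 0.556 -0.126  0.046]
table [ 0.402 -0.101 -0.002]
```

View pics/tz.png

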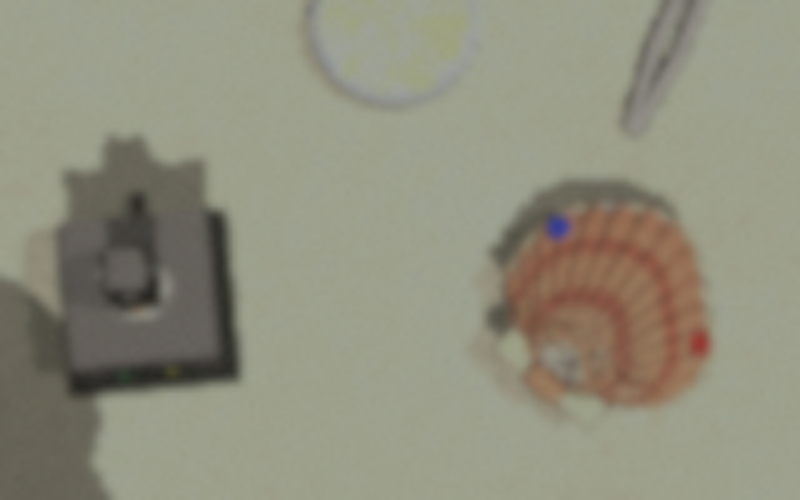

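View pics/sz.png

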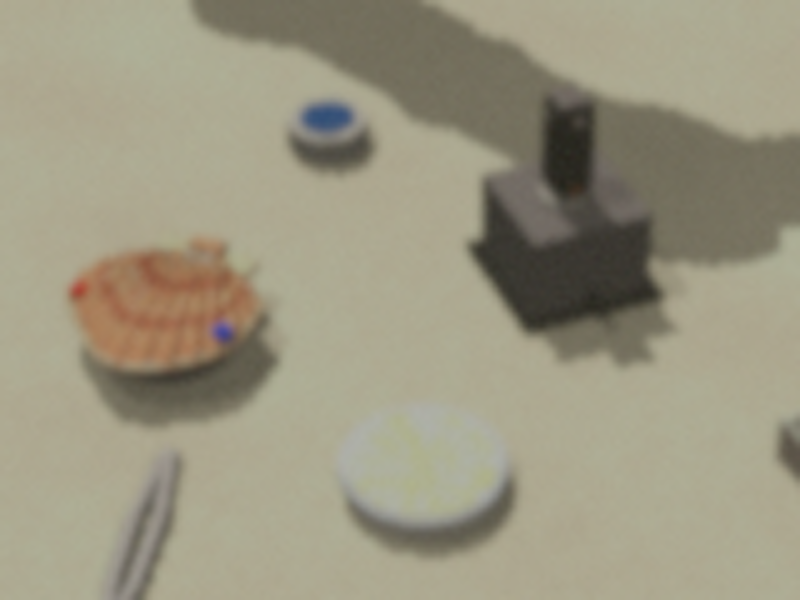

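```bash
cat > shell.py <<'E'
from h import *
def cent(im,m,z):
    n,l,s,c=cv2.connectedComponentsWithStats(m.astype(np.uint8))
    return [(s[i,4],c[i].round(2),onplane(im,*c[i],z).round(4)) for i in range(1,n) if s[i,4]>=4]
for nm,roi in [('top',(150,230,270,350)),('scene',(180,240,180,250))]:
    im=grab(nm); c=im['color'].astype(int); r,g,b=c[...,0],c[...,1],c[...,2]
    sel=np.zeros(r.shape,bool); sel[roi[0]:roi[1],roi[2]:roi[3]]=1
    print(nm,'red',cent(im,sel&(r>g+70)&(g<90),.030)); 
    print(nm,'blue',cent(im,sel&(b>r+25)&(b>g+25),.030))
im=grab('top'); c=im['color'].astype(int); r,g,b=c[...,0],c[...,1],c[...,2]
m=((r-b>38)|((b>r+20)&(b>g+20)))
M=np.zeros(r.shape,np.uint8);M[155:225,280:340]=m[155:225,280:340]
M=cv2.morphologyEx(M,cv2.MORPH_CLOSE,np.ones((3,3)))
cs,_=cv2.findContours(M,cv2.RETR_EXTERNAL,cv2.CHAIN_APPROX_NONE); k=max(cs,key=cv2.contourArea)[:,0]
print(cv2.contourArea(k))
pts=np.array([onplane(im,u,v,.0275)[:2] for u,v in k]); np.save('outline.npy',pts)
v=cv2.cvtColor(im['color'],cv2.COLOR_RGB2BGR); v=cv2.resize(v,None,fx=4,fy=4,interpolation=cv2.INTER_CUBIC)
for u,w in k: cv2.circle(v,(u*4+2,w*4+2),1,(0,255,0),-1)
cv2.imwrite('pics/out.png',v[580:940,1080:1400])
E
python3 shell.py
```

```text
top red [(np.int32(6), array([329.5, 198. ]), array([ 0.5382, -0.1741,  0.03  ]))]
top blue [(np.int32(11), array([301.18, 174.82]), array([ 0.5981, -0.0996,  0.03  ]))]
scene red [(np.int32(4), array([195.5, 207.5]), array([ 0.5299, -0.1724,  0.03  ]))]
scene blue [(np.int32(6), array([224.17, 216.17]), array([ 0.5913, -0.0987,  0.03  ]))]
1157.5
```

Run:
```python
from h import *
t=grab('top');s=grab('scene')
def tri(a,b):
    A=np.zeros((3,3));y=np.zeros(3)
    for im,p in ((t,a),(s,b)):
        o,d=ray(im,*p);d/=np.linalg.norm(d);P=np.eye(3)-np.outer(d,d);A+=P;y+=P@o
    return np.linalg.solve(A,y)
print('red',tri((329.5,198),(195.5,207.5)),depthpt(t,329.5,198),depthpt(s,195.5,207.5))
print('blue',tri((301.18,174.82),(224.17,216.17)),depthpt(t,301,175),depthpt(s,224,216))
# table depth bias
for im in (t,s):
    d=[]
    for u,v in ([(300,250),(240,120),(350,180)] if im is t else [(200,280),(300,250),(180,180)]): d.append(depthpt(im,u,v).round(4))
    print(d)
```

```text
red [ 0.53752729 -0.17290577  0.03603443] [ 0.53749194 -0.17313026  0.03606939] [ 0.54037491 -0.17279884  0.03819961]
blue [ 0.59720608 -0.09929192  0.03490309] [ 0.59713112 -0.09888648  0.03267529] [ 0.5932356  -0.09938324  0.03234562]
[array([ 0.4025, -0.1003,  0.0042]), array([ 7.53e-01,  6.59e-02, -7.00e-04]), array([ 0.5919, -0.2355, -0.0008])]
[array([ 0.7825, -0.1963,  0.0016]), array([ 0.7464,  0.0756, -0.0011]), array([ 0.3322, -0.2019,  0.0008])]
```

View pics/out.png

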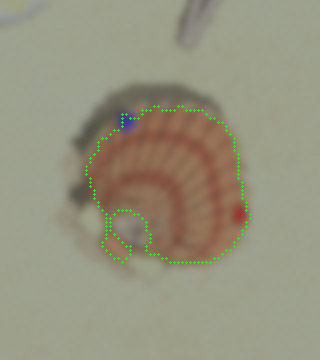

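Run:
```python
from h import *
def cloud(im,roi):
    P=[]
    for v in range(roi[0],roi[1]):
        for u in range(roi[2],roi[3]):
            if im['range_z'][v,u]>0: P.append(np.r_[depthpt(im,u,v),u,v])
    return np.array(P)
for nm,roi in [('top',(140,225,190,250)),('scene',(155,225,265,325))]:
    im=grab(nm); P=cloud(im,roi)
    for lo,hi in ((.052,.068),(.122,.14)):
        q=P[(P[:,2]>lo)&(P[:,2]<hi)]; print(nm,lo,len(q),'zmed',np.median(q[:,2]).round(4),'rect',cv2.minAreaRect(q[:,:2].astype(np.float32)*1000))
        for z in (.06,) if lo<.1 else (.128,):
            w=np.array([onplane(im,a,b,z)[:2] for a,b in q[:,3:5]]);print('   planecast',cv2.minAreaRect((w*1000).astype(np.float32)), w.mean(0))
    q=P[(P[:,2]>.07)&(P[:,2]<.12)]; print(nm,'handle side',len(q),q[:,:3].mean(0) if len(q) else '')
O=np.array([.554,-.125]);pts=np.load('outline.npy')-O
a=np.arctan2(pts[:,1],pts[:,0])-np.deg2rad(-38.9); a=(np.degrees(a)+180)%360-180
r=np.hypot(*pts.T)*1000
i=np.argsort(a)
for lo in range(-180,180,10):
    s=(a>=lo)&(a<lo+10)
    if s.any(): print(lo+5,r[s].mean().round(1),end='; ')
```

```text
top 0.052 765 zmed 0.0602 rect ((556.26025390625, 117.38949584960938), (76.79362487792969, 76.44536590576172), 6.602922439575195)
   planecast ((555.6442260742188, 117.12345886230469), (77.22642517089844, 76.5546875), 6.674973487854004) [0.55431498 0.11635211]
top 0.122 97 zmed 0.1283 rect ((555.602783203125, 116.95390319824219), (24.54316520690918, 21.84670066833496), 1.1049021482467651)
   planecast ((554.977783203125, 116.79329681396484), (24.150272369384766, 21.555362701416016), 1.8445079326629639) [0.55513107 0.11681884]
top handle side 36 [0.54812118 0.11093526 0.09334989]
scene 0.052 372 zmed 0.0582 rect ((555.1686401367188, 114.49788665771484), (83.96378326416016, 78.84561157226562), 8.59816837310791)
   planecast ((562.2142333984375, 113.80683898925781), (85.47162628173828, 79.66358947753906), 6.834227561950684) [0.56722852 0.11147991]
scene 0.122 47 zmed 0.1272 rect ((558.692626953125, 116.1173095703125), (25.167503356933594, 24.191726684570312), 14.550480842590332)
   planecast ((562.9465942382812, 114.06689453125), (33.28305435180664, 25.27623748779297), 10.692702293395996) [0.56056798 0.11426841]
scene handle side 149 [0.56385751 0.11275708 0.09490608]
-175 44.9; -165 35.2; -155 38.5; -145 44.0; -135 47.4; -125 49.6; -115 52.8; -105 55.9; -95 56.9; -85 57.7; -75 57.6; -65 56.7; -55 51.8; -45 50.4; -35 50.3; -25 53.0; -15 56.2; -5 58.3; 5 57.2; 15 57.4; 25 55.7; 35 52.8; 45 54.2; 55 52.5; 65 53.9; 75 51.5; 85 50.9; 95 52.2; 105 52.2; 115 53.0; 125 49.2; 135 46.6; 145 44.5; 155 37.7; 165 43.0; 175 46.8;
```

```bash
python3 -m pendant '[[[0,0,-10],[0,0,0],-1],[[0,0,-10],[0,0,0],-1]]' 30
cat >> h.py <<'E'
def need(target,s=None):
    s=s or st(); M=R.from_rotvec(s['tool_rot']).as_matrix()
    d=M.T@(np.array(target)-s['position']); 
    print('t',round(s['time'],3),'pos',s['position'].round(4),'yawY',np.degrees(np.arctan2(M[1,1],M[0,1])).round(2),'tilt',M[:,2].round(3),'F',s['ft_force'].round(2),'shift',d.round(4)); return d
E
python3 - <<'E'
from h import *
need([.5555,.1165,.2])
E
```

```text
time: 0.8
position: [0.155, 0.6313, 0.2226]
tool_rot: [-0.179, 3.136, 0.0]
ft_force: [0.3, -0.1, -0.3]
grip_width: 1.002
t 0.8 pos [0.155  0.6313 0.2226] yawY 96.54 tilt [ 0.  0. -1.] F [ 0.34 -0.06 -0.29] shift [-0.3393 -0.5571  0.0226]
```

```bash
python3 -m pendant '[[[0,0,0],[-0.0283,-0.0464,0],-1],[[0,0,0],[-0.0283,-0.0464,0],-1],[[0,0,0],[-0.0283,-0.0464,0],-1],[[0,0,0],[-0.0283,-0.0464,0],-1],[[0,0,0],[-0.0283,-0.0464,0],-1],[[0,0,0],[-0.0283,-0.0464,0],-1],[[0,0,0],[-0.0283,-0.0464,0],-1],[[0,0,0],[-0.0283,-0.0464,0],-1]]'
python3 -m pendant '[[[0,0,0],[-0.0283,-0.0464,0],-1],[[0,0,0],[-0.0283,-0.0464,0],-1],[[0,0,0],[-0.0283,-0.0464,0],-1],[[0,0,0],[-0.0283,-0.0464,0.01],-1],[[0,0,0],[0,0,0.01],-1],[[0,0,0],[0,0,0],-1]]'
python3 - <<'E'
from h import *
need([.5555,.1165,.077])
im=grab('scene');c=cv2.cvtColor(im['color'],cv2.COLOR_RGB2BGR)
cv2.imwrite('pics/s1.png',cv2.resize(c[100:260,180:380],None,fx=4,fy=4,interpolation=cv2.INTER_CUBIC))
E
```

```text
time: 1.8
position: [0.4212, 0.2853, 0.2229]
tool_rot: [-0.17, 3.136, 0.001]
ft_force: [0.3, -0.9, 0.1]
grip_width: 1.0
time: 2.55
position: [0.5519, 0.1148, 0.2016]
tool_rot: [0.17, -3.135, -0.0]
ft_force: [-0.4, -0.1, 0.1]
grip_width: 0.998
t 2.55 pos [0.5519 0.1148 0.2016] yawY 96.2 tilt [-0.002  0.    -1.   ] F [-0.39 -0.09  0.13] shift [-0.004   0.0012  0.1246]
```

View pics/s1.png

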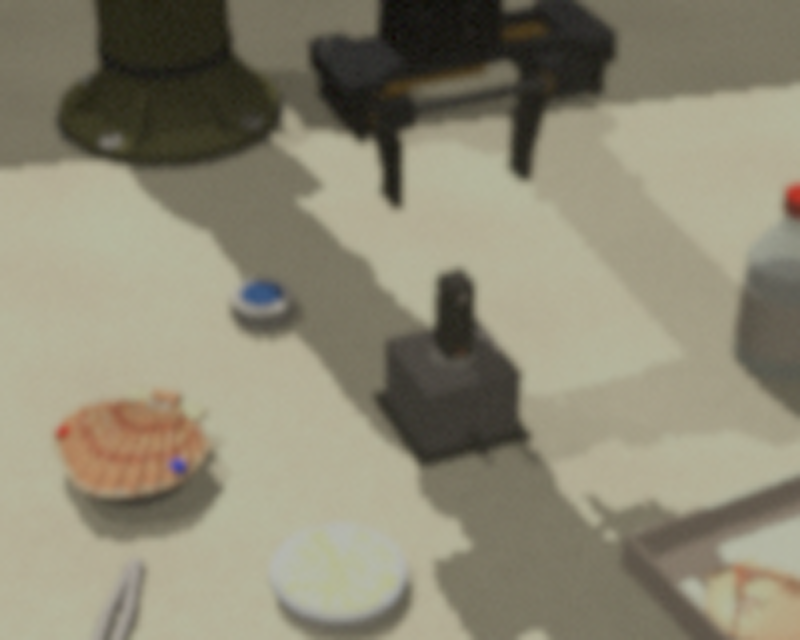

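```bash
python3 -m pendant '[[[0,0,0],[-0.002,0.001,0.02],-1],[[0,0,0],[-0.002,0,0.03],-1],[[0,0,0],[0,0,0.03],-1],[[0,0,0],[0,0,0.02],-1],[[0,0,0],[0,0,0.012],-1],[[0,0,0],[0,0,0.008],-1],[[0,0,0],[0,0,0],-1]]'
python3 - <<'E'
from h import *
need([.5555,.1165,.077])
E
```

```text
time: 3.48
position: [0.5566, 0.1163, 0.0827]
tool_rot: [-0.171, 3.137, 0.0]
ft_force: [0.2, 0.8, 0.3]
grip_width: 1.002
t 3.475 pos [0.5566 0.1163 0.0827] yawY 96.24 tilt [ 0.  0. -1.] F [0.19 0.84 0.35] shift [0.0011 0.0003 0.0057]
```

```bash
python3 -m pendant '[[[0,0,0],[0.001,0,0.006],-1],[[0,0,0],[0,0,0],-0.2],[[0,0,0],[0,0,0],0.2],[[0,0,0],[0,0,0],1],[[0,0,0],[0,0,0],1],[[0,0,0],[0,0,0],1]]' 30
python3 - <<'E'
from h import *
need([.5555,.1165,.077])
im=grab('scene');c=cv2.cvtColor(im['color'],cv2.COLOR_RGB2BGR)
cv2.imwrite('pics/s2.png',cv2.resize(c[100:260,180:380],None,fx=4,fy=4,interpolation=cv2.INTER_CUBIC))
print(st()['grip_width'],st()['torque'])
E
```

```text
time: 4.22
position: [0.5557, 0.1158, 0.0766]
tool_rot: [-0.17, 3.137, 0.0]
ft_force: [0.4, -0.2, 0.4]
grip_width: 0.516
t 4.225 pos [0.5557 0.1158 0.0766] yawY 96.2 tilt [ 0.  0. -1.] F [ 0.43 -0.18  0.38] shift [ 0.0002  0.0008 -0.0004]
0.47158496087959656 [ 0.01913896 -0.04976241 -0.00694046]
```

View pics/s2.png

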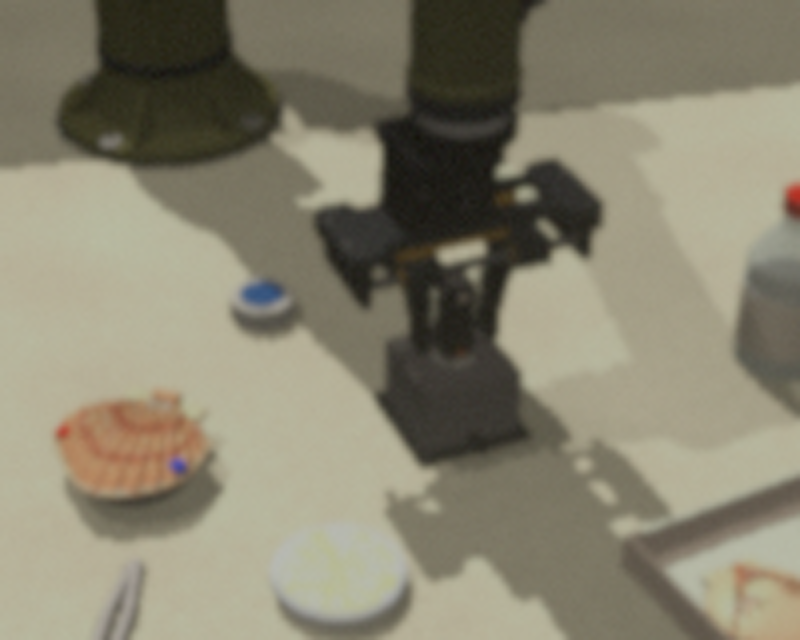

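```bash
python3 -m pendant '[[[0,0,0],[0,0,0],1],[[0,0,0],[0,0,0],1],[[0,0,0],[0,0,0],1],[[0,0,0],[0,0,0],1]]' 40
python3 - <<'E'
from h import *
need([.5555,.1165,.077]);s=st();print(s['grip_width'],s['torque'])
E
```

```text
time: 4.78
position: [0.5557, 0.1158, 0.0766]
tool_rot: [-0.17, 3.137, 0.0]
ft_force: [0.4, 1.0, 0.2]
grip_width: 0.274
t 4.775 pos [0.5557 0.1158 0.0766] yawY 96.21 tilt [ 0.  0. -1.] F [0.36 0.99 0.24] shift [ 0.0001  0.0007 -0.0004]
0.27406855223324444 [0.09242274 0.02243087 0.00726765]
```

```bash
python3 -m pendant '[[[0,0,0],[0,0,-0.005],1],[[0,0,0],[0,0,-0.01],1],[[0,0,0],[0,0,-0.02],1],[[0,0,0],[0,0,-0.02],1],[[0,0,0],[0,0,-0.02],1],[[0,0,0],[0,0,-0.015],1],[[0,0,0],[0,0,0],1]]'
python3 - <<'E'
from h import *
need([.5283,-.1923,.165]);s=st();print(s['grip_width'],s['torque'])
im=grab('scene');c=cv2.cvtColor(im['color'],cv2.COLOR_RGB2BGR)
cv2.imwrite('pics/s3.png',cv2.resize(c[100:260,180:380],None,fx=4,fy=4,interpolation=cv2.INTER_CUBIC))
E
```

```text
time: 5.65
position: [0.5566, 0.1159, 0.1681]
tool_rot: [-0.17, 3.134, 0.001]
ft_force: [-0.3, 0.3, -1.4]
grip_width: 0.271
t 5.65 pos [0.5566 0.1159 0.1681] yawY 96.2 tilt [ 0.003  0.001 -1.   ] F [-0.32  0.31 -1.45] shift [ 0.0615 -0.3034  0.0027]
0.2707609111371155 [ 0.04762639 -0.00428264 -0.02256727]
```

View pics/s3.png

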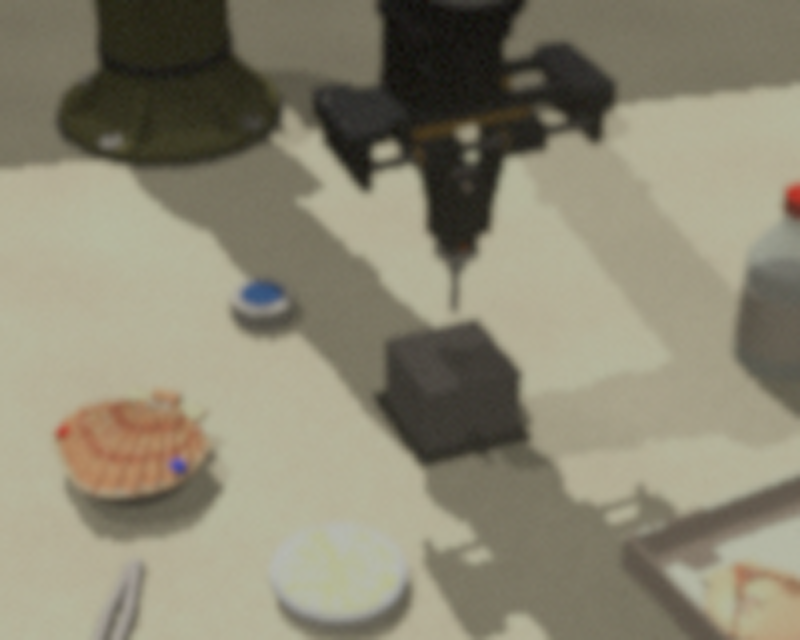

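```bash
python3 -m pendant '[[[0,0,0],[0.004,-0.02,0],1],[[0,0,0],[0.009,-0.044,0],1],[[0,0,0],[0.01,-0.05,0],1],[[0,0,0],[0.01,-0.05,0],1],[[0,0,0],[0.01,-0.05,0],1],[[0,0,0],[0.009,-0.044,0],1],[[0,0,0],[0.006,-0.03,0],1],[[0,0,0],[0.0035,-0.0154,0],1]]'
python3 -m pendant '[[[0,0,0],[0,0,0],1],[[0,0,0],[0,0,0],1]]'
python3 - <<'E'
from h import *
need([.5283,-.1923,.0806]);s=st();print(s['grip_width'],s['torque'])
im=grab('top');c=cv2.cvtColor(im['color'],cv2.COLOR_RGB2BGR)
cv2.imwrite('pics/t4.png',cv2.resize(c[100:260,230:430],None,fx=4,fy=4,interpolation=cv2.INTER_CUBIC))
im=grab('scene');c=cv2.cvtColor(im['color'],cv2.COLOR_RGB2BGR)
cv2.imwrite('pics/s4.png',cv2.resize(c[120:260,130:300],None,fx=4,fy=4,interpolation=cv2.INTER_CUBIC))
E
```

```text
time: 6.7
position: [0.5255, -0.1958, 0.1659]
tool_rot: [0.163, -3.136, 0.001]
ft_force: [-0.5, 0.0, -1.6]
grip_width: 0.271
time: 6.95
position: [0.5276, -0.1908, 0.1662]
tool_rot: [0.173, -3.136, -0.002]
ft_force: [-0.1, -0.0, -1.1]
grip_width: 0.272
t 6.95 pos [ 0.5276 -0.1908  0.1662] yawY 96.32 tilt [-0.     0.001 -1.   ] F [-0.09 -0.   -1.08] shift [-0.0006 -0.0017  0.0856]
0.27152363768700405 [ 0.03971753  0.01547111 -0.02429742]
```

View pics/t4.png

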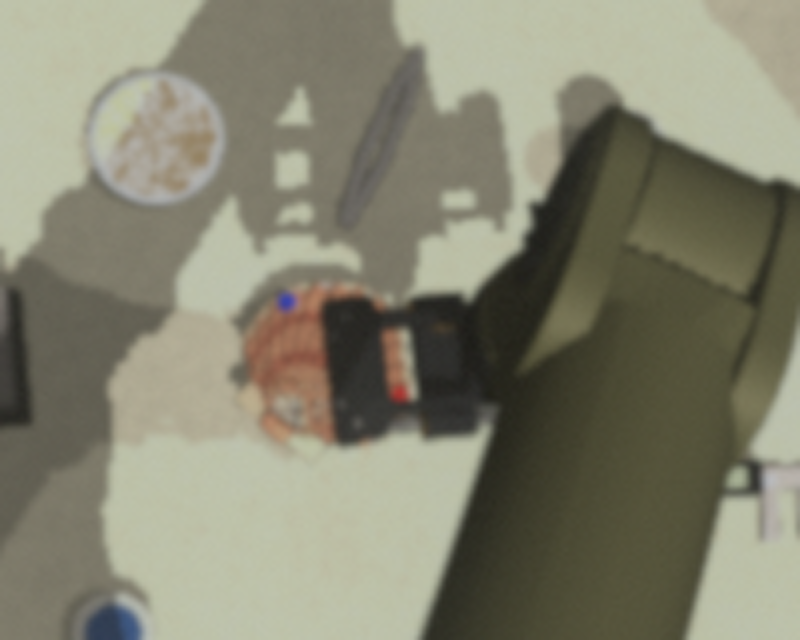

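View pics/s4.png

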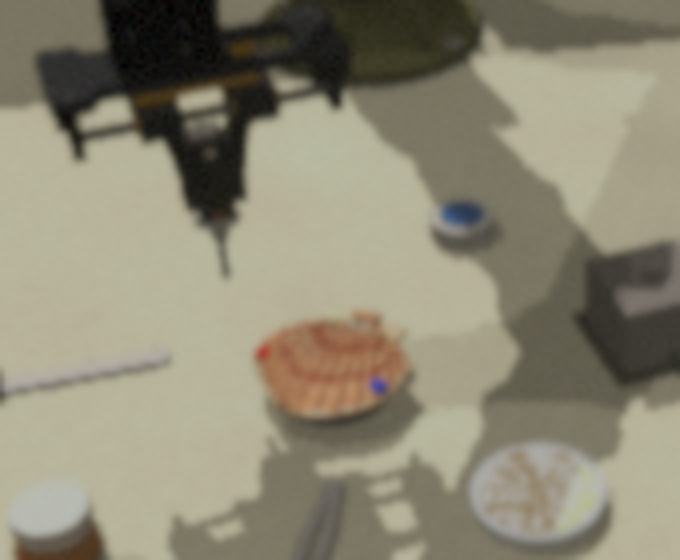

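```bash
python3 -m pendant '[[[0,0,0],[0,0,0.015],1],[[0,0,0],[0,0,0.025],1],[[0,0,0],[0,0,0.025],1],[[0,0,0],[0,0,0.012],1],[[0,0,0],[0,0,0.007],1],[[0,0,0],[0,0,0.002],1],[[0,0,0],[0,0,0],1]]'
cat > stat.py <<'E'
from h import *
O=np.array([.554,-.125]);th=np.deg2rad(-38.9)
def rep():
    s=st();p=s['position'];d=p[:2]-O;x=np.array([np.cos(th),np.sin(th)]);y=np.array([-x[1],x[0]])
    xs,ys=d@x*1000,d@y*1000;f=s['ft_force']
    M=R.from_rotvec(s['tool_rot']).as_matrix()
    print('t%.2f'%s['time'],'p',(p*1000).round(1),'shell x,y %.1f %.1f r %.1f ang %.1f'%(xs,ys,np.hypot(xs,ys),np.degrees(np.arctan2(ys,xs))),'F',f.round(2),'Ftool',(M.T@f).round(2),'T',s['torque'].round(2),'outdir tool',(M.T@np.r_[d/np.hypot(*d),0])[:2].round(3))
if __name__=='__main__': rep()
E
python3 stat.py
```

```text
time: 7.92
position: [0.5278, -0.1927, 0.0811]
tool_rot: [-0.17, 3.136, -0.0]
ft_force: [-0.4, -0.2, -1.2]
grip_width: 0.272
t7.92 p [ 527.8 -192.7   81.1] shell x,y 22.1 -69.1 r 72.6 ang -72.3 F [-0.38 -0.23 -1.19] Ftool [ 0.4  -0.18  1.19] T [0.03 0.03 0.03] outdir tool [ 0.46  -0.888]
```

```bash
python3 -m pendant '[[[0,0,0],[-0.0009,0.0018,0],1],[[0,0,0],[-0.0009,0.0018,0],1],[[0,0,0],[-0.0005,0.0009,0],1],[[0,0,0],[0,0,0],1]]';python3 stat.py
python3 -m pendant '[[[0,0,0],[-0.0005,0.0009,0],1],[[0,0,0],[0,0,0],1]]';python3 stat.py
```

```text
time: 8.43
position: [0.5293, -0.1876, 0.0806]
tool_rot: [-0.17, 3.137, 0.0]
ft_force: [-0.9, -0.5, -0.6]
grip_width: 0.277
t8.43 p [ 529.3 -187.6   80.6] shell x,y 20.1 -64.2 r 67.3 ang -72.6 F [-0.92 -0.48 -0.64] Ftool [ 0.97 -0.38  0.64] T [ 0.02  0.   -0.01] outdir tool [ 0.466 -0.885]
time: 8.68
position: [0.5296, -0.1868, 0.0805]
tool_rot: [-0.17, 3.137, 0.0]
ft_force: [1.0, -0.1, -1.7]
grip_width: 0.273
t8.68 p [ 529.6 -186.8   80.5] shell x,y 19.8 -63.4 r 66.4 ang -72.7 F [ 1.   -0.07 -1.66] Ftool [-0.99 -0.18  1.66] T [0.02 0.01 0.02] outdir tool [ 0.466 -0.885]
```

```bash
for i in 1; do python3 -m pendant '[[[0,0,0],[-0.0005,0.0009,0],1],[[0,0,0],[0,0,0],1]]';python3 stat.py; done
python3 -m pendant '[[[0,0,0],[-0.0005,0.0009,0],1],[[0,0,0],[0,0,0],1]]' >/dev/null;python3 stat.py
```

```text
time: 8.93
position: [0.53, -0.1858, 0.0806]
tool_rot: [-0.17, 3.137, 0.0]
ft_force: [0.2, 0.4, -1.2]
grip_width: 0.269
t8.93 p [ 530.  -185.8   80.6] shell x,y 19.5 -62.4 r 65.3 ang -72.6 F [ 0.2   0.36 -1.24] Ftool [-0.24  0.34  1.24] T [0.03 0.01 0.02] outdir tool [ 0.466 -0.885]
t9.18 p [ 530.4 -184.8   80.5] shell x,y 19.2 -61.4 r 64.3 ang -72.6 F [-0.57  0.28 -2.16] Ftool [0.54 0.34 2.16] T [-0.01 -0.01  0.04] outdir tool [ 0.465 -0.885]
```

```bash
python3 -m pendant '[[[0,0,0],[-0.0005,0.0009,0],1],[[0,0,0],[0,0,0],1]]' >/dev/null;python3 stat.py
```

```text
t9.43 p [ 530.7 -184.    80.6] shell x,y 18.9 -60.5 r 63.4 ang -72.6 F [ 0.06  0.62 -1.14] Ftool [-0.12  0.61  1.14] T [-0.03  0.04 -0.04] outdir tool [ 0.465 -0.885]
```

```bash
python3 -m pendant '[[[0,0,0],[-0.0005,0.0009,0],1],[[0,0,0],[0,0,0],1]]' >/dev/null;python3 stat.py
```

```text
t9.68 p [ 530.9 -183.6   80.6] shell x,y 18.9 -60.1 r 63.0 ang -72.6 F [-0.6  -2.9  -1.56] Ftool [ 0.91 -2.82  1.56] T [-0.45  0.18 -0.04] outdir tool [ 0.464 -0.886]
```

```bash
python3 -m pendant '[[[0,0,0],[-0.0005,0.0009,0],1],[[0,0,0],[0,0,0],1]]' >/dev/null;python3 stat.py
```

```text
t9.93 p [ 531.  -183.4   80.5] shell x,y 18.8 -59.9 r 62.7 ang -72.6 F [-2.08 -3.91 -0.51] Ftool [ 2.49 -3.66  0.52] T [-1.23  0.57  0.01] outdir tool [ 0.464 -0.886]
```

```bash
cat > tr.py <<'E'
from h import *
import json,os,sys
O=np.array([.554,-.125]);th=np.deg2rad(-38.9)
D=float(sys.argv[1]) if len(sys.argv)>1 else 3.0   # mm forward for the next call
FT=3.5;K=3.0;L=.3
s=st();p=s['position'];H=json.load(open('hist.json')) if os.path.exists('hist.json') else []
T=s['torque'];F=np.array([-T[1],T[0]])/L
H.append([*(p[:2]*1000),*F]);json.dump(H,open('hist.json','w'))
d=p[:2]-O;x=np.array([np.cos(th),np.sin(th)]);y=np.array([-x[1],x[0]])
rad=d/np.hypot(*d);t0=np.array([-rad[1],rad[0]])
# tangent from history
P=np.array(H)[:,:2];t=t0;k=len(P)-1
while k>0 and np.hypot(*(P[-1]-P[k]))<4: k-=1
v=P[-1]-P[k]
if np.hypot(*v)>1.5:
    v/=np.hypot(*v);a=np.radians(2.5);v=np.array([v[0]*np.cos(a)-v[1]*np.sin(a),v[0]*np.sin(a)+v[1]*np.cos(a)])
    t=v if v@t0>.75 else t0
n=np.array([t[1],-t[0]])
Fn=F@n; Fm=np.hypot(*F)
c=np.clip(.75*(Fm-FT)/K,-1.2,1.2) if Fm>.5 else -.8
w=D*t+c*n
M=R.from_rotvec(s['tool_rot']).as_matrix(); q=M.T@np.r_[w,(80.5-p[2]*1000)]
ang=lambda u:np.degrees(np.arctan2(u@y,u@x)).round(0)
print('t%.2f'%s['time'],'z%.1f'%(p[2]*1e3),'sx,sy %.1f %.1f r %.1f ang %.1f'%(d@x*1e3,d@y*1e3,np.hypot(*d)*1e3,ang(d)),'F %.1f Fn %.1f Ft %.1f'%(Fm,Fn,F@t),'n ang',ang(n),'F ang',ang(F),'| total tool shift mm',q.round(2),'half',(q/2).round(2), 'g%.3f'%s['grip_width'])
E
python3 tr.py
```

```text
t9.93 z80.5 sx,sy 18.8 -59.9 r 62.7 ang -73.0 F 4.5 Fn 4.5 Ft -0.3 n ang -73.0 F ang -76.0 | total tool shift mm [-2.54 -1.62  0.04] half [-1.27 -0.81  0.02] g0.269
```

```bash
python3 -m pendant '[[[0,0,0],[-0.0013,-0.0008,0],1],[[0,0,0],[-0.0013,-0.0008,0],1]]' >/dev/null;python3 tr.py
```

```text
t10.18 z80.4 sx,sy 21.2 -58.4 r 62.1 ang -70.0 F 4.6 Fn 3.8 Ft -2.5 n ang -56.0 F ang -90.0 | total tool shift mm [-2.89 -0.87 -0.15] half [-1.44 -0.43 -0.08] g0.271
```

```bash
python3 -m pendant '[[[0,0,0],[-0.0014,-0.0005,0],1],[[0,0,0],[-0.0014,-0.0005,0],1]]' >/dev/null;python3 tr.py
```

```text
t10.43 z80.5 sx,sy 24.3 -56.3 r 61.3 ang -67.0 F 3.6 Fn 3.3 Ft -1.5 n ang -55.0 F ang -79.0 | total tool shift mm [-2.95 -0.54  0.02] half [-1.48 -0.27  0.01] g0.275
```

```bash
python3 -m pendant '[[[0,0,0],[-0.0015,-0.0003,0],1],[[0,0,0],[-0.0015,-0.0003,0],1]]' >/dev/null;python3 tr.py
```

```text
t10.68 z80.6 sx,sy 26.8 -54.4 r 60.7 ang -64.0 F 3.1 Fn 2.9 Ft -1.1 n ang -52.0 F ang -72.0 | total tool shift mm [-2.99 -0.27  0.12] half [-1.49 -0.14  0.06] g0.273
```

```bash
python3 -m pendant '[[[0,0,0],[-0.0015,-0.0001,0],1],[[0,0,0],[-0.0015,-0.0001,0],1]]' >/dev/null;python3 tr.py
```

```text
t10.93 z80.6 sx,sy 28.9 -52.5 r 59.9 ang -61.0 F 3.1 Fn 2.8 Ft -1.5 n ang -48.0 F ang -76.0 | total tool shift mm [-3.   -0.07  0.14] half [-1.5  -0.04  0.07] g0.278
```

```bash
python3 -m pendant '[[[0,0,0],[-0.0015,0,0],1],[[0,0,0],[-0.0015,0,0],1]]' >/dev/null;python3 tr.py
```

```text
t11.18 z80.6 sx,sy 31.1 -50.3 r 59.1 ang -58.0 F 2.6 Fn 2.1 Ft -1.5 n ang -44.0 F ang -79.0 | total tool shift mm [-2.99  0.28  0.15] half [-1.5   0.14  0.07] g0.273
```

```bash
python3 -m pendant '[[[0,0,0],[-0.0015,0.0002,0],1],[[0,0,0],[-0.0015,0.0002,0],1]]' >/dev/null;python3 tr.py
```

```text
t11.43 z80.6 sx,sy 33.0 -48.3 r 58.5 ang -56.0 F 2.9 Fn 2.6 Ft -1.3 n ang -41.0 F ang -68.0 | total tool shift mm [-2.98  0.33  0.09] half [-1.49  0.17  0.05] g0.272
```

```bash
python3 -m pendant '[[[0,0,0],[-0.0015,0.0002,0],1],[[0,0,0],[-0.0015,0.0002,0],1]]' >/dev/null;python3 tr.py
```

```text
t11.68 z80.5 sx,sy 34.8 -46.2 r 57.8 ang -53.0 F 3.7 Fn 3.0 Ft -2.1 n ang -39.0 F ang -75.0 | total tool shift mm [-2.99  0.25  0.04] half [-1.5   0.12  0.02] g0.272
```

```bash
python3 -m pendant '[[[0,0,0],[-0.0015,0.0001,0],1],[[0,0,0],[-0.0015,0.0001,0],1]]' >/dev/null;python3 tr.py
```

```text
t11.93 z80.6 sx,sy 36.8 -43.9 r 57.2 ang -50.0 F 3.9 Fn 3.2 Ft -2.3 n ang -38.0 F ang -73.0 | total tool shift mm [-2.99  0.25  0.06] half [-1.5   0.13  0.03] g0.272
```

```bash
python3 -m pendant '[[[0,0,0],[-0.0015,0.0001,0],1],[[0,0,0],[-0.0015,0.0001,0],1]]' >/dev/null;python3 tr.py
```

```text
t12.18 z80.6 sx,sy 38.8 -41.5 r 56.8 ang -47.0 F 4.5 Fn 3.7 Ft -2.6 n ang -38.0 F ang -73.0 | total tool shift mm [-3.01  0.13  0.07] half [-1.5   0.07  0.04] g0.275
```

```bash
python3 -m pendant '[[[0,0,0],[-0.0015,-0.0001,0],1],[[0,0,0],[-0.0015,-0.0001,0],1]]' >/dev/null;python3 tr.py
```

```text
t12.43 z80.6 sx,sy 40.9 -39.2 r 56.6 ang -44.0 F 3.6 Fn 3.0 Ft -2.0 n ang -39.0 F ang -73.0 | total tool shift mm [-2.99  0.28  0.06] half [-1.49  0.14  0.03] g0.271
```

```bash
python3 -m pendant '[[[0,0,0],[-0.0015,0,0],1],[[0,0,0],[-0.0015,0,0],1]]' >/dev/null;python3 tr.py
```

```text
t12.68 z80.5 sx,sy 43.0 -37.0 r 56.7 ang -41.0 F 3.4 Fn 3.0 Ft -1.6 n ang -41.0 F ang -69.0 | total tool shift mm [-2.99  0.23  0.04] half [-1.5   0.12  0.02] g0.275
```

```bash
python3 -m pendant '[[[0,0,0],[-0.0015,0,0],1],[[0,0,0],[-0.0015,0,0],1]]' >/dev/null;python3 tr.py
```

```text
t12.93 z80.5 sx,sy 45.0 -34.9 r 57.0 ang -38.0 F 3.1 Fn 2.8 Ft -1.4 n ang -42.0 F ang -69.0 | total tool shift mm [-2.99  0.26  0.01] half [-1.5   0.13  0.01] g0.276
```

```bash
python3 -m pendant '[[[0,0,0],[-0.0015,0.0001,0],1],[[0,0,0],[-0.0015,0.0001,0],1]]' >/dev/null;python3 tr.py
```

```text
t13.18 z80.5 sx,sy 47.0 -32.8 r 57.3 ang -35.0 F 3.1 Fn 2.6 Ft -1.7 n ang -41.0 F ang -74.0 | total tool shift mm [-2.99  0.29  0.04] half [-1.49  0.15  0.02] g0.277
```

```bash
python3 -m pendant '[[[0,0,0],[-0.0015,0.0001,0],1],[[0,0,0],[-0.0015,0.0001,0],1]]' >/dev/null;python3 tr.py
```

```text
t13.43 z80.6 sx,sy 49.1 -30.5 r 57.8 ang -32.0 F 3.4 Fn 2.8 Ft -1.9 n ang -40.0 F ang -75.0 | total tool shift mm [-2.99  0.27  0.06] half [-1.49  0.14  0.03] g0.275
```

```bash
python3 -m pendant '[[[0,0,0],[-0.0015,0.0001,0],1],[[0,0,0],[-0.0015,0.0001,0],1]]' >/dev/null;python3 tr.py
```

```text
t13.68 z80.6 sx,sy 51.2 -28.1 r 58.4 ang -29.0 F 3.3 Fn 2.9 Ft -1.5 n ang -39.0 F ang -67.0 | total tool shift mm [-2.98  0.35  0.09] half [-1.49  0.17  0.05] g0.276
```

```bash
python3 -m pendant '[[[0,0,0],[-0.0015,0.0002,0],1],[[0,0,0],[-0.0015,0.0002,0],1]]' >/dev/null;python3 tr.py
```

```text
t13.93 z80.6 sx,sy 53.0 -26.0 r 59.1 ang -26.0 F 3.3 Fn 3.0 Ft -1.4 n ang -39.0 F ang -64.0 | total tool shift mm [-2.98  0.37  0.07] half [-1.49  0.19  0.03] g0.274
```

```bash
python3 -m pendant '[[[0,0,0],[-0.0015,0.0002,0],1],[[0,0,0],[-0.0015,0.0002,0],1]]' >/dev/null;python3 tr.py
```

```text
t14.18 z80.6 sx,sy 54.8 -23.7 r 59.7 ang -23.0 F 3.7 Fn 3.1 Ft -2.0 n ang -37.0 F ang -70.0 | total tool shift mm [-2.98  0.38  0.08] half [-1.49  0.19  0.04] g0.273
```

```bash
python3 -m pendant '[[[0,0,0],[-0.0015,0.0002,0],1],[[0,0,0],[-0.0015,0.0002,0],1]]' >/dev/null;python3 tr.py
```

```text
t14.43 z80.6 sx,sy 56.7 -20.8 r 60.4 ang -20.0 F 3.3 Fn 2.8 Ft -1.8 n ang -33.0 F ang -66.0 | total tool shift mm [-2.92  0.68  0.14] half [-1.46  0.34  0.07] g0.273
```

```bash
python3 -m pendant '[[[0,0,0],[-0.0015,0.0004,0],1],[[0,0,0],[-0.0015,0.0004,0],1]]' >/dev/null;python3 tr.py
```

```text
t14.68 z80.6 sx,sy 58.3 -18.3 r 61.1 ang -17.0 F 3.6 Fn 3.2 Ft -1.6 n ang -31.0 F ang -57.0 | total tool shift mm [-2.92  0.71  0.13] half [-1.46  0.35  0.07] g0.269
```

```bash
python3 -m pendant '[[[0,0,0],[-0.0015,0.0005,0],1],[[0,0,0],[-0.0015,0.0005,0],1]]' >/dev/null;python3 tr.py
```

```text
t14.93 z80.6 sx,sy 59.7 -15.7 r 61.7 ang -15.0 F 4.1 Fn 3.6 Ft -2.1 n ang -28.0 F ang -58.0 | total tool shift mm [-2.92  0.72  0.13] half [-1.46  0.36  0.06] g0.274
```

```bash
python3 -m pendant '[[[0,0,0],[-0.0014,0.0005,0],1],[[0,0,0],[-0.0014,0.0005,0],1]]' >/dev/null;python3 tr.py
```

```text
t15.18 z80.7 sx,sy 60.9 -12.5 r 62.2 ang -12.0 F 3.8 Fn 3.3 Ft -1.9 n ang -22.0 F ang -51.0 | total tool shift mm [-2.79  1.11  0.19] half [-1.39  0.55  0.1 ] g0.277
```

```bash
python3 -m pendant '[[[0,0,0],[-0.0014,0.0006,0],1],[[0,0,0],[-0.0014,0.0006,0],1]]' >/dev/null;python3 tr.py
```

```text
t15.43 z80.6 sx,sy 62.0 -9.7 r 62.7 ang -9.0 F 3.1 Fn 2.9 Ft -1.0 n ang -18.0 F ang -38.0 | total tool shift mm [-2.64  1.42  0.12] half [-1.32  0.71  0.06] g0.275
```

```bash
python3 -m pendant '[[[0,0,0],[-0.0013,0.0008,0],1],[[0,0,0],[-0.0013,0.0008,0],1]]' >/dev/null;python3 tr.py
```

```text
t15.68 z80.6 sx,sy 62.6 -7.0 r 63.0 ang -6.0 F 3.9 Fn 3.4 Ft -1.9 n ang -15.0 F ang -45.0 | total tool shift mm [-2.64  1.43  0.11] half [-1.32  0.72  0.06] g0.274
```

```bash
python3 -m pendant '[[[0,0,0],[-0.0013,0.0008,0],1],[[0,0,0],[-0.0013,0.0008,0],1]]' >/dev/null;python3 tr.py
```

```text
t15.93 z80.6 sx,sy 63.2 -3.5 r 63.2 ang -3.0 F 2.9 Fn 2.6 Ft -1.2 n ang -8.0 F ang -33.0 | total tool shift mm [-2.31  1.92  0.09] half [-1.16  0.96  0.04] g0.270
```

```bash
python3 -m pendant '[[[0,0,0],[-0.0012,0.001,0],1],[[0,0,0],[-0.0012,0.001,0],1]]' >/dev/null;python3 tr.py
```

```text
t16.18 z80.6 sx,sy 63.5 -0.7 r 63.5 ang -1.0 F 2.5 Fn 2.3 Ft -0.8 n ang -5.0 F ang -24.0 | total tool shift mm [-2.16  2.1   0.07] half [-1.08  1.05  0.04] g0.277
```

```bash
python3 -m pendant '[[[0,0,0],[-0.0011,0.0011,0],1],[[0,0,0],[-0.0011,0.0011,0],1]]' >/dev/null;python3 tr.py
```

```text
t16.43 z80.6 sx,sy 63.4 2.4 r 63.5 ang 2.0 F 2.5 Fn 2.2 Ft -1.2 n ang -0.0 F ang -29.0 | total tool shift mm [-1.97  2.28  0.06] half [-0.98  1.14  0.03] g0.269
```

```bash
python3 -m pendant '[[[0,0,0],[-0.001,0.0012,0],1],[[0,0,0],[-0.001,0.0012,0],1]]' >/dev/null;python3 tr.py
```

```text
t16.68 z80.6 sx,sy 63.1 5.6 r 63.4 ang 5.0 F 2.1 Fn 1.9 Ft -0.8 n ang 6.0 F ang -16.0 | total tool shift mm [-1.61  2.56  0.06] half [-0.8   1.28  0.03] g0.270
```

```bash
python3 -m pendant '[[[0,0,0],[-0.0008,0.0013,0],1],[[0,0,0],[-0.0008,0.0013,0],1]]' >/dev/null;python3 tr.py
```

```text
t16.93 z80.6 sx,sy 62.7 8.2 r 63.2 ang 7.0 F 2.9 Fn 2.7 Ft -1.1 n ang 10.0 F ang -12.0 | total tool shift mm [-1.6   2.54  0.11] half [-0.8   1.27  0.05] g0.275
```

```bash
python3 -m pendant '[[[0,0,0],[-0.0008,0.0013,0],1],[[0,0,0],[-0.0008,0.0013,0],1]]' >/dev/null;python3 tr.py
```

```text
t17.18 z80.6 sx,sy 61.8 11.4 r 62.9 ang 10.0 F 2.7 Fn 2.4 Ft -1.3 n ang 15.0 F ang -13.0 | total tool shift mm [-1.33  2.7   0.11] half [-0.66  1.35  0.05] g0.272
```

```bash
python3 -m pendant '[[[0,0,0],[-0.0007,0.0014,0],1],[[0,0,0],[-0.0007,0.0014,0],1]]' >/dev/null;python3 tr.py
```

```text
t17.43 z80.7 sx,sy 60.9 14.4 r 62.6 ang 13.0 F 2.5 Fn 2.4 Ft -0.9 n ang 19.0 F ang -2.0 | total tool shift mm [-1.11  2.8   0.15] half [-0.55  1.4   0.08] g0.270
```

```bash
python3 -m pendant '[[[0,0,0],[-0.0006,0.0014,0],1],[[0,0,0],[-0.0006,0.0014,0],1]]' >/dev/null;python3 tr.py
```

```text
t17.68 z80.6 sx,sy 59.9 17.0 r 62.2 ang 16.0 F 3.2 Fn 2.9 Ft -1.4 n ang 22.0 F ang -4.0 | total tool shift mm [-1.12  2.78  0.14] half [-0.56  1.39  0.07] g0.272
```

```bash
python3 -m pendant '[[[0,0,0],[-0.0005,0.0014,0],1],[[0,0,0],[-0.0005,0.0014,0],1]]' >/dev/null;python3 tr.py
```

```text
t17.93 z80.6 sx,sy 58.5 19.8 r 61.7 ang 19.0 F 3.4 Fn 2.9 Ft -1.8 n ang 26.0 F ang -5.0 | total tool shift mm [-0.95  2.85  0.15] half [-0.47  1.42  0.07] g0.272
```

```bash
python3 -m pendant '[[[0,0,0],[-0.0005,0.0014,0],1],[[0,0,0],[-0.0005,0.0014,0],1]]' >/dev/null;python3 tr.py
```

```text
t18.18 z80.6 sx,sy 57.1 22.6 r 61.4 ang 22.0 F 2.9 Fn 2.7 Ft -1.2 n ang 29.0 F ang 5.0 | total tool shift mm [-0.69  2.92  0.12] half [-0.35  1.46  0.06] g0.274
```

```bash
python3 -m pendant '[[[0,0,0],[-0.0004,0.0015,0],1],[[0,0,0],[-0.0004,0.0015,0],1]]' >/dev/null;python3 tr.py
```

```text
t18.43 z80.6 sx,sy 55.7 25.1 r 61.1 ang 24.0 F 3.5 Fn 3.1 Ft -1.6 n ang 30.0 F ang 3.0 | total tool shift mm [-0.75  2.9   0.13] half [-0.37  1.45  0.07] g0.275
```

```bash
python3 -m pendant '[[[0,0,0],[-0.0004,0.0015,0],1],[[0,0,0],[-0.0004,0.0015,0],1]]' >/dev/null;python3 tr.py
```

```text
t18.68 z80.5 sx,sy 53.9 27.8 r 60.7 ang 27.0 F 3.3 Fn 2.9 Ft -1.5 n ang 34.0 F ang 6.0 | total tool shift mm [-0.54  2.95  0.05] half [-0.27  1.48  0.02] g0.274
```

```bash
python3 -m pendant '[[[0,0,0],[-0.0003,0.0015,0],1],[[0,0,0],[-0.0003,0.0015,0],1]]' >/dev/null;python3 tr.py
```

```text
t18.93 z80.5 sx,sy 52.1 30.5 r 60.3 ang 30.0 F 2.9 Fn 2.6 Ft -1.3 n ang 36.0 F ang 9.0 | total tool shift mm [-0.31  2.99  0.04] half [-0.15  1.49  0.02] g0.275
```

```bash
python3 -m pendant '[[[0,0,0],[-0.0002,0.0015,0],1],[[0,0,0],[-0.0002,0.0015,0],1]]' >/dev/null;python3 tr.py
```

```text
t19.18 z80.6 sx,sy 50.4 32.8 r 60.1 ang 33.0 F 2.9 Fn 2.7 Ft -1.1 n ang 38.0 F ang 16.0 | total tool shift mm [-0.24  2.99  0.08] half [-0.12  1.5   0.04] g0.275
```

```bash
python3 -m pendant '[[[0,0,0],[-0.0001,0.0015,0],1],[[0,0,0],[-0.0001,0.0015,0],1]]' >/dev/null;python3 tr.py
```

```text
t19.43 z80.6 sx,sy 48.7 34.9 r 59.9 ang 36.0 F 3.7 Fn 3.2 Ft -1.8 n ang 40.0 F ang 11.0 | total tool shift mm [-0.32  2.98  0.13] half [-0.16  1.49  0.07] g0.275
```

```bash
python3 -m pendant '[[[0,0,0],[-0.0001,0.0015,0],1],[[0,0,0],[-0.0001,0.0015,0],1]]' >/dev/null;python3 tr.py
```

```text
t19.68 z80.7 sx,sy 46.6 37.3 r 59.7 ang 39.0 F 4.0 Fn 3.4 Ft -2.0 n ang 42.0 F ang 12.0 | total tool shift mm [-0.26  2.99  0.16] half [-0.13  1.5   0.08] g0.277
```

```bash
python3 -m pendant '[[[0,0,0],[-0.0002,0.0015,0],1],[[0,0,0],[-0.0002,0.0015,0],1]]' >/dev/null;python3 tr.py
```

```text
t19.93 z80.6 sx,sy 44.5 39.8 r 59.7 ang 42.0 F 3.4 Fn 3.0 Ft -1.6 n ang 43.0 F ang 15.0 | total tool shift mm [-0.08  3.    0.1 ] half [-0.04  1.5   0.05] g0.275
```

```bash
python3 -m pendant '[[[0,0,0],[0,0.0015,0],1],[[0,0,0],[0,0.0015,0],1]]' >/dev/null;python3 tr.py
```

```text
t20.18 z80.6 sx,sy 42.7 41.7 r 59.7 ang 44.0 F 4.1 Fn 3.6 Ft -2.0 n ang 44.0 F ang 16.0 | total tool shift mm [-0.18  3.    0.11] half [-0.09  1.5   0.05] g0.273
```

```bash
python3 -m pendant '[[[0,0,0],[-0.0001,0.0015,0],1],[[0,0,0],[-0.0001,0.0015,0],1]]' >/dev/null;python3 tr.py
```

```text
t20.43 z80.6 sx,sy 40.5 44.0 r 59.8 ang 47.0 F 3.8 Fn 3.3 Ft -1.9 n ang 46.0 F ang 16.0 | total tool shift mm [-0.03  3.    0.07] half [-0.01  1.5   0.03] g0.274
```

```bash
python3 -m pendant '[[[0,0,0],[0,0.0015,0],1],[[0,0,0],[0,0.0015,0],1]]' >/dev/null;python3 tr.py
```

```text
t20.68 z80.4 sx,sy 38.0 46.2 r 59.8 ang 51.0 F 3.3 Fn 2.9 Ft -1.6 n ang 49.0 F ang 20.0 | total tool shift mm [ 0.23  2.99 -0.05] half [ 0.11  1.5  -0.03] g0.276
```

```bash
python3 -m pendant '[[[0,0,0],[0.0001,0.0015,0],1],[[0,0,0],[0.0001,0.0015,0],1]]' >/dev/null;python3 tr.py
```

```text
t20.93 z80.5 sx,sy 35.8 48.1 r 60.0 ang 53.0 F 2.7 Fn 2.5 Ft -1.0 n ang 51.0 F ang 29.0 | total tool shift mm [ 0.5   2.96 -0.01] half [ 0.25  1.48 -0.  ] g0.273
```

```bash
python3 -m pendant '[[[0,0,0],[0.0002,0.0015,0],1],[[0,0,0],[0.0002,0.0015,0],1]]' >/dev/null;python3 tr.py
```

```text
t21.18 z80.5 sx,sy 33.5 49.9 r 60.1 ang 56.0 F 2.9 Fn 2.6 Ft -1.1 n ang 53.0 F ang 30.0 | total tool shift mm [ 0.58  2.95 -0.02] half [ 0.29  1.47 -0.01] g0.276
```

```bash
python3 -m pendant '[[[0,0,0],[0.0003,0.0015,0],1],[[0,0,0],[0.0003,0.0015,0],1]]' >/dev/null;python3 tr.py
```

```text
t21.43 z80.5 sx,sy 30.8 51.5 r 60.1 ang 59.0 F 2.4 Fn 2.0 Ft -1.3 n ang 58.0 F ang 25.0 | total tool shift mm [ 0.94  2.86 -0.05] half [ 0.47  1.43 -0.02] g0.272
```

```bash
python3 -m pendant '[[[0,0,0],[0.0005,0.0014,0],1],[[0,0,0],[0.0005,0.0014,0],1]]' >/dev/null;python3 tr.py
```

```text
t21.68 z80.6 sx,sy 28.3 53.0 r 60.0 ang 62.0 F 2.2 Fn 2.1 Ft -0.8 n ang 62.0 F ang 41.0 | total tool shift mm [1.16 2.78 0.06] half [0.58 1.39 0.03] g0.268
```

```bash
python3 -m pendant '[[[0,0,0],[0.0006,0.0014,0],1],[[0,0,0],[0.0006,0.0014,0],1]]' >/dev/null;python3 tr.py
```

```text
t21.93 z80.7 sx,sy 25.8 54.1 r 60.0 ang 64.0 F 3.1 Fn 2.7 Ft -1.4 n ang 65.0 F ang 39.0 | total tool shift mm [1.14 2.78 0.18] half [0.57 1.39 0.09] g0.277
```

```bash
python3 -m pendant '[[[0,0,0],[0.0006,0.0014,0],1],[[0,0,0],[0.0006,0.0014,0],1]]' >/dev/null;python3 tr.py
```

```text
t22.18 z80.6 sx,sy 22.8 55.2 r 59.8 ang 68.0 F 3.1 Fn 2.7 Ft -1.6 n ang 70.0 F ang 39.0 | total tool shift mm [1.34 2.68 0.12] half [0.67 1.34 0.06] g0.274
```

```bash
python3 -m pendant '[[[0,0,0],[0.0007,0.0013,0],1],[[0,0,0],[0.0007,0.0013,0],1]]' >/dev/null;python3 tr.py
```

```text
t22.43 z80.6 sx,sy 19.8 56.2 r 59.6 ang 71.0 F 3.4 Fn 3.1 Ft -1.3 n ang 73.0 F ang 51.0 | total tool shift mm [1.45 2.63 0.14] half [0.72 1.31 0.07] g0.271
```

```bash
python3 -m pendant '[[[0,0,0],[0.0007,0.0013,0],1],[[0,0,0],[0.0007,0.0013,0],1]]' >/dev/null;python3 tr.py
python3 - <<'E'
from h import *
im=grab('top');c=cv2.cvtColor(im['color'],cv2.COLOR_RGB2BGR)
cv2.imwrite('pics/t5.png',cv2.resize(c[110:240,200:380],None,fx=4,fy=4,interpolation=cv2.INTER_CUBIC))
im=grab('scene');c=cv2.cvtColor(im['color'],cv2.COLOR_RGB2BGR)
cv2.imwrite('pics/s5.png',cv2.resize(c[120:260,150:320],None,fx=4,fy=4,interpolation=cv2.INTER_CUBIC))
E
```

```text
t22.68 z80.6 sx,sy 17.2 56.9 r 59.4 ang 73.0 F 3.7 Fn 3.4 Ft -1.4 n ang 76.0 F ang 53.0 | total tool shift mm [1.5  2.6  0.13] half [0.75 1.3  0.06] g0.271
```

View pics/s5.png

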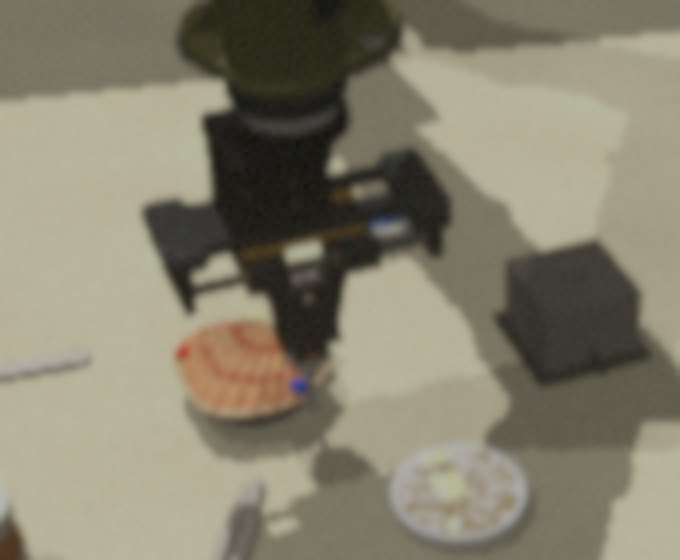

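View pics/t5.png

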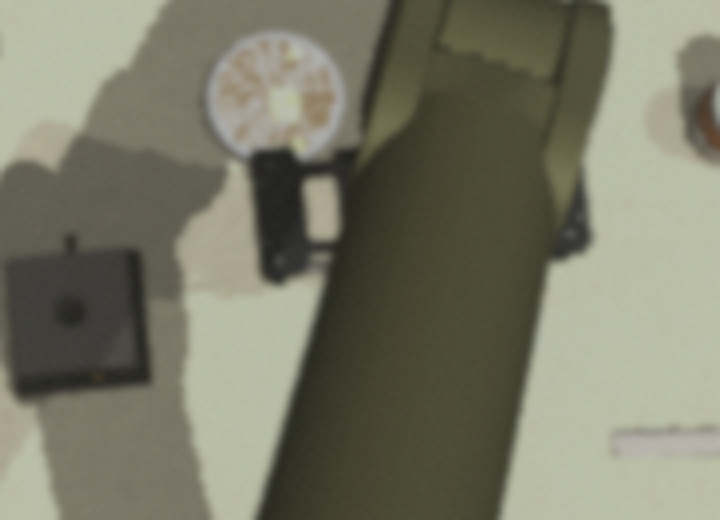

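```bash
python3 -m pendant '[[[0,0,0],[0.0007,0.0013,0],1],[[0,0,0],[0.0007,0.0013,0],1]]' >/dev/null;python3 tr.py
python3 -m pendant '[[[0,0,0],[-0.0017,0.001,0],1],[[0,0,0],[-0.0035,0.002,0],1],[[0,0,0],[-0.0035,0.002,0],1],[[0,0,0],[0,0,-0.01],1],[[0,0,0],[0,0,-0.025],1],[[0,0,0],[0,0,-0.025],1],[[0,0,0],[0,0,-0.025],1],[[0,0,0],[0,0,0],1]]' >/dev/null; python3 stat.py
python3 - <<'E'
from h import *
im=grab('top');c=cv2.cvtColor(im['color'],cv2.COLOR_RGB2BGR)
need([.5557,.1158,.165])
g=cv2.cvtColor(c,cv2.COLOR_BGR2GRAY);roi=g[170:200,203:233].astype(int)
print(roi.min());m=(roi<roi.min()+14)
n,l,s,cc=cv2.connectedComponentsWithStats(m.astype(np.uint8))
for i in range(1,n): print(s[i],cc[i]+[203,170],onplane(im,*(cc[i]+[203,170]),.058))
cv2.imwrite('pics/t6.png',cv2.resize(c[150:220,190:280],None,fx=8,fy=8,interpolation=cv2.INTER_CUBIC))
E
```

```text
t23.02 z80.5 sx,sy 14.3 57.5 r 59.2 ang 76.0 F 3.7 Fn 3.2 Ft -1.8 n ang 79.0 F ang 50.0 | total tool shift mm [1.66 2.5  0.  ] half [0.83 1.25 0.  ] g0.276
t24.02 p [610.9 -83.9 168.3] shell x,y 18.5 67.7 r 70.2 ang 74.7 F [ 1.04 -0.07 -2.13] Ftool [-1.02 -0.18  2.13] T [0.01 0.01 0.01] outdir tool [-0.869  0.494]
t 24.075 pos [ 0.6099 -0.0836  0.1665] yawY 96.19 tilt [ 0.002  0.    -1.   ] F [-0.91  0.81 -1.88] shift [0.0324 0.2041 0.0014]
40
[14  0  1  2  2] [217.  170.5] [0.60029379 0.11860944 0.058     ]
[28  3  2  7  9] [231.77777778 175.66666667] [0.58760386 0.08038507 0.058     ]
[11 14  7  7 40] [217.025 187.325] [0.55684606 0.11711151 0.058     ]
```

View pics/t6.png

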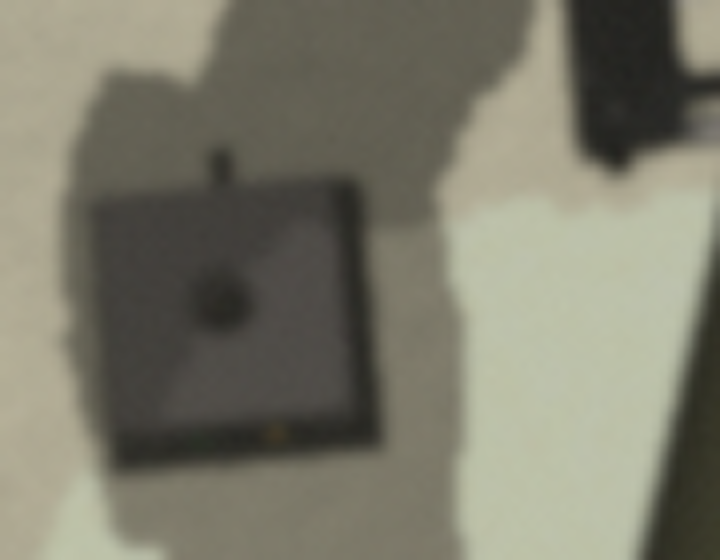

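```bash
python3 -m pendant '[[[0,0,0],[0.003,0.02,0],1],[[0,0,0],[0.006,0.04,0],1],[[0,0,0],[0.008,0.05,0],1],[[0,0,0],[0.008,0.048,0],1],[[0,0,0],[0.005,0.03,0],1],[[0,0,0],[0.0024,0.0161,0],1],[[0,0,0],[0,0,0],1],[[0,0,0],[0,0,0],1]]'>/dev/null
python3 - <<'E'
from h import *
need([.5557,.1160,.0766])
im=grab('scene');c=cv2.cvtColor(im['color'],cv2.COLOR_RGB2BGR)
cv2.imwrite('pics/s7.png',cv2.resize(c[120:260,220:360],None,fx=4,fy=4,interpolation=cv2.INTER_CUBIC))
E
```

```text
t 25.075 pos [0.5555 0.1139 0.1653] yawY 96.06 tilt [-0.    -0.001 -1.   ] F [ 0.83 -0.77 -0.99] shift [-0.0004  0.0021  0.0887]
```

View pics/s7.png

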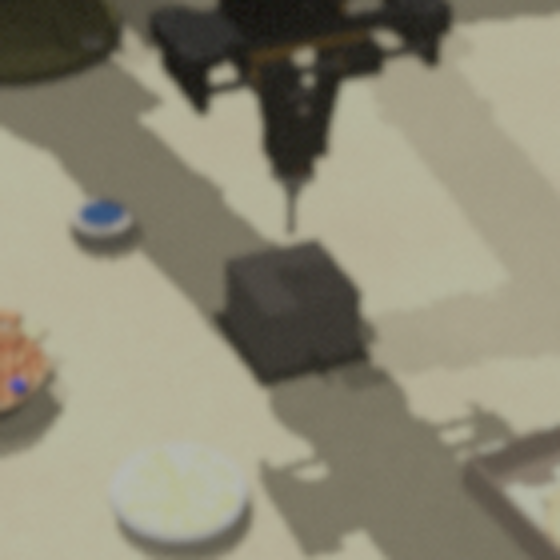

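```bash
python3 -m pendant '[[[0,0,0],[0,0,0.01],1],[[0,0,0],[0,0,0],1],[[0,0,0],[0,0,0],1],[[0,0,0],[0,0,0],1]]'>/dev/null
python3 -c "
from h import *
need([.5557,.1160,.0766])"
```

```text
t 25.625 pos [0.5553 0.1161 0.1557] yawY 96.2 tilt [ 0.  0. -1.] F [-0.6   0.38 -0.72] shift [-0.0004 -0.0001  0.0791]
```

Settled on target. Insert, checking force along the way.

```bash
python3 -m pendant '[[[0,0,0],[-0.0004,0,0.01],1],[[0,0,0],[0,0,0.01],1],[[0,0,0],[0,0,0.01],1],[[0,0,0],[0,0,0.005],1],[[0,0,0],[0,0,0],1]]'>/dev/null; python3 stat.py
python3 -m pendant '[[[0,0,0],[0,0,0.01],1],[[0,0,0],[0,0,0.01],1],[[0,0,0],[0,0,0.01],1],[[0,0,0],[0,0,0.008],1],[[0,0,0],[0,0,0],1],[[0,0,0],[0,0,0],1]]'>/dev/null; python3 stat.py
python3 -c "
from h import *
need([.5557,.1160,.0766])"
```

```text
t26.25 p [555.2 116.  120. ] shell x,y -150.4 188.3 r 241.0 ang 128.6 F [ 0.36 -0.16 -1.13] Ftool [-0.34 -0.2   1.13] T [-0.02  0.03 -0.03] outdir tool [-0.113  0.994]
t27.00 p [555.8 116.2  82.8] shell x,y -150.0 188.8 r 241.2 ang 128.5 F [ 0.4  -0.02 -0.53] Ftool [-0.39 -0.07  0.53] T [ 0.05 -0.    0.03] outdir tool [-0.116  0.993]
t 27.0 pos [0.5558 0.1162 0.0828] yawY 96.2 tilt [ 0.  0. -1.] F [ 0.4  -0.02 -0.53] shift [ 0.0001 -0.0002  0.0062]
```

```bash
python3 -m pendant '[[[0,0,0],[0,0,0.003],1],[[0,0,0],[0,0,0.002],1],[[0,0,0],[0,0,0.001],1],[[0,0,0],[0,0,0.0005],1],[[0,0,0],[0,0,0],1]]'>/dev/null; python3 stat.py
```

```text
t27.62 p [555.5 116.2  76.5] shell x,y -150.2 188.7 r 241.2 ang 128.5 F [-2.66 -0.59  4.44] Ftool [ 2.71 -0.3  -4.44] T [-0.04  0.57 -0.04] outdir tool [-0.114  0.993]
```

```bash
python3 -m pendant '[[[0,0,0],[0,0,0],0.3],[[0,0,0],[0,0,0],0.0],[[0,0,0],[0,0,0],-0.5],[[0,0,0],[0,0,0],-1],[[0,0,0],[0,0,0],-1],[[0,0,0],[0,0,0],-1],[[0,0,0],[0,0,0],-1],[[0,0,0],[0,0,0],-1]]'; python3 stat.py
```

```text
time: 28.62
position: [0.5556, 0.1161, 0.0761]
tool_rot: [-0.17, 3.137, 0.0]
ft_force: [0.1, 0.2, 0.2]
grip_width: 0.981
t28.62 p [555.6 116.1  76.1] shell x,y -150.2 188.6 r 241.1 ang 128.5 F [0.08 0.24 0.16] Ftool [-0.11  0.23 -0.16] T [ 0.06 -0.01  0.01] outdir tool [-0.115  0.993]
```

```bash
python3 -m pendant '[[[0,0,0],[0,0,-0.01],-1],[[0,0,0],[0,0,-0.03],-1],[[0,0,0],[0,0,-0.04],-1],[[0,0,0],[0,0,-0.04],-1],[[0,0,0],[0,0,-0.04],-1],[[0,0,0],[0.03,0.03,-0.01],-1],[[0,0,0],[0.05,0.03,0],-1],[[0,0,0],[0.04,0.02,0],-1]]';python3 -m pendant '[[[0,0,0],[0,0,0],-1],[[0,0,0],[0,0,0],-1],[[0,0,0],[0,0,0],-1]]'
python3 - <<'E'
from h import *
def cl(im,roi): return np.array([depthpt(im,u,v) for v in range(roi[0],roi[1]) for u in range(roi[2],roi[3]) if im['range_z'][v,u]>0])
for nm,roi in [('top',(140,225,190,250)),('scene',(155,225,265,325))]:
    im=grab(nm);c=cv2.cvtColor(im['color'],cv2.COLOR_RGB2BGR);cv2.imwrite(f'pics/{nm}8.png',c)
    P=cl(im,roi)
    q=P[(P[:,2]>.118)&(P[:,2]<.14)&(abs(P[:,0]-.556)<.04)&(abs(P[:,1]-.117)<.04)];print(nm,len(q),np.median(q,0) if len(q) else '')
    cv2.imwrite(f'pics/{nm}8z.png',cv2.resize(c[150:220,190:340] if nm=='top' else c[140:240,220:360],None,fx=5,fy=5,interpolation=cv2.INTER_CUBIC))
E
```

```text
time: 29.62
position: [0.4259, 0.1839, 0.247]
tool_rot: [-0.172, 3.136, 0.002]
ft_force: [0.3, 0.3, 0.5]
grip_width: 0.998
time: 30.0
position: [0.4287, 0.1819, 0.2463]
tool_rot: [-0.167, 3.137, -0.0]
ft_force: [0.9, 0.5, -0.5]
grip_width: 1.0
top 109 [0.55454039 0.115477   0.12817538]
scene 63 [0.56251296 0.11412243 0.12493421]
```

View pics/scene8z.png

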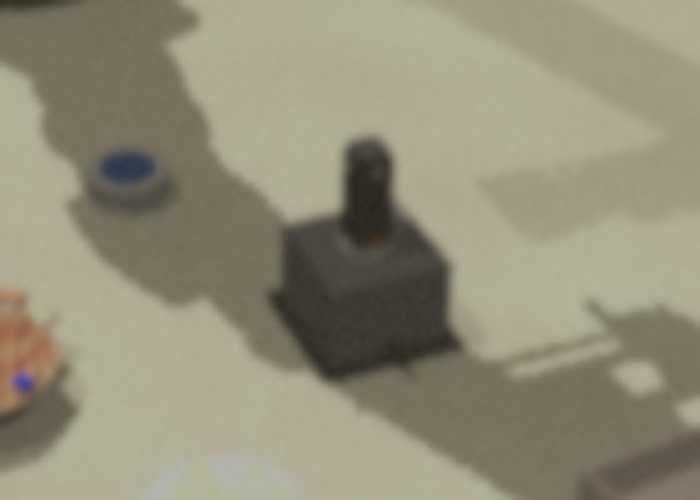

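View pics/top8.png

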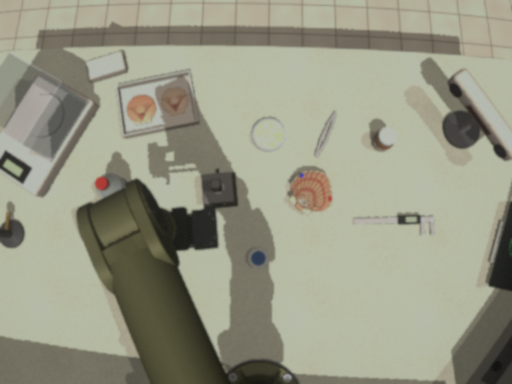

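```bash
python3 -c "
from bench import order
print(order.close_job())"
```

```text
the job is handed in; nothing more can be done
None
```

I traced the shell's edge from the red dot to just past the blue dot, put the probe back in its dock, and handed the job in at about 30 s. No verdict is reported, so everything below is from my own checks.

- **Trace:** Force readings roughly every 3 mm showed about 2.1–4.6 N, with contact at every reading and a peak well under 10 N. These forces come from the wrist torque using a lever arm of about 0.3 m that I estimated from the readings. The direct force readings were noisier, by roughly 0.7 N, but agreed.
- **Shell pose:** I found it from the two stickers, good to about 2 mm. The trace came out at about 63 mm radius near red and 60 mm near blue, which suggests my shell origin is off by 1–2 mm. I kept contact for the whole way and went about 6 degrees past blue to allow for that.
- **Docking:** The flange pressed onto the block with about 5 N before I let go. The top camera then showed the probe upright, its top at 0.128 m (0.130 m when home) and within about 2 mm of the hole's axis. The scene camera read a few millimetres different, as it had before the pick-up.
- **Bench:** The gripper is open and clear of everything, and the bystanders look unmoved in the last top picture. I compared those by eye and did not measure them.

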